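# Stack the sample trays on the carrier plate

### The job

Make one square pile of the three long sample trays on the carrier plate: put the long tray lying on the bench squarely onto the one on the plate, then the washed long tray from the drying rack, wells up, squarely on top. The washed one stands on edge, so lay it down on the free bench first and take it again by its long sides. Leave the first tray, the short tray in the rack and everything else where they are.

Things in the scene. Friction and masses are not known exactly. Their poses are not given: they have to be found in the camera images.
- base_tray: First sample tray, flat with wells up on the aluminium carrier plate: rigid white plastic block 120 x 60 x 20 mm, 6 x 3 grid of round grey wells on its top face, plain underside, about 90 g. Origin: centre of the underside; x along the 120 mm length, y along the 60 mm width, z out of the well face (up). The pile is built on it.
- second_tray: An identical tray (120 x 60 x 20 mm) lying flat, wells up, directly on the bench. Origin: centre of the underside; x length, y width, z up out of the well face.
- washed_tray: Identical tray (120 x 60 x 20 mm) standing on a long edge in one of the two rack slots, top edge 66 mm above the bench. Origin: centre of its plain underside (10 mm from its middle plane, 30 mm above its lower edge); x along the length (level), y along the 60 mm width (up while it stands), z out of the well face (level while it stands, roughly away from the robot).
- short_tray: A shorter tray, 85 x 60 x 20 mm with a 4 x 3 grid of wells, standing in the same way in the other slot of the rack. It does not belong to the pile and stays there. Origin and axes as for the other trays.
- rack: Fixed steel drying rack: base plate 150 x 140 x 6 mm, two slots along its y axis with middle planes at its x = -37.5 and +37.5 mm. Each slot has four upright wire posts 6 mm thick, at y = +-33 mm and 15.5 mm either side of the middle plane (25 mm free width), reaching 45 mm above the bench. Origin: centre of the underside; z up.
- carrier: Fixed flat aluminium carrier plate, 180 x 120 x 8 mm, under the first tray. Origin: centre of the underside; x along the length, z up.
- jar_a: Bystander: glass sample jar with black lid, 56 mm in diameter, 65 mm tall, on the bench. Origin: centre of the underside.
- jar_b: Bystander: a second jar like jar_a.
- beaker: Bystander: empty glass beaker, 70 mm in diameter, 90 mm tall. Origin: centre of the underside.
- wash_bottle: Bystander: white plastic wash bottle, 64 mm in diameter, 120 mm tall. Origin: centre of the underside.
- spatula: Bystander: narrow steel lab spatula, 200 mm long and up to 14 mm wide, lying on the bench, blade towards its +x. Origin: underside, at its middle.

How it is judged:
By the outcome, as a careful person would: the job done as asked, in the order asked, and still so for the second after the job is handed in, with the robot touching nothing.
It also fails if it takes over 72 s, if anything falls off the work surface, if the arm or the gripper's body presses on something with over 40 N, if the wrist force passes 120 N, or if a joint passes its speed limit or range.

### The arm

A 6-joint arm with a two-finger parallel gripper is mounted at the origin on the work surface. World frame = base frame: x ahead of the robot, y to its left, z up, the work surface at z = 0. Lengths are in mm, angles in rad, forces in N, time in s.
With the tool pointing down it reaches from about 350 to 775 mm from the base axis. Payload 7.3 kg.
Tool frame: the origin (TCP) lies at the very end of the fingers, on their centre line; the grasp point (between the pads) lies 19 mm behind it; z points along the fingers, y is the line along which they close (so a half turn about z gives the same grasp; the last joint's range is limited). The gripper opens to 92 mm and grips with 3 to 60 N. Pads are 19 mm wide; open, the fingers measure 130 mm over their backs; the gripper's body (75 mm by 190 mm) begins 47 mm behind the grasp point.
Start: joints at [-1.325, 0.342, 1.524, -0, 1.275, -0.146], TCP at [200.497, -485.231, 197.141] pointing down, gripper open.
Joint ranges: [-2.53, 2.53], [-0.77, 2.02], [0.04, 2.7], [-1, 4.14], [0.28, 2.66], [-3.11, 3.11]. Speed limits (rad/s): [2.57, 2.57, 3.14, 3.14, 3.14, 3.14].

### API

Orientations are given as [roll, pitch, yaw] about the fixed x, y, z axes, in that order (R = Rz(yaw) Ry(pitch) Rx(roll)).
In Python, from plant import bot gives the robot as it stands.
- The arm moves only by the tool jog_arm, never from a script. Its argument "targets" is a list of rows, each an object with "xyz": the shift along the tool's x, y, z as a fraction of full scale, a list of three; "spin": the turn about the tool's z as a fraction of full scale. In form: [{"xyz": [x, y, z], "spin": spin}, ...]. A call has exactly 10 rows; each row shifts and turns the commanded pose from where the row before left it, along the tool's axes as they then stand; what a row does not reach is not made up. Full scale, the value 1, is 80 mm for a shift and 0.1 rad for a turn. A row lasts 1/8 s, in which the tool goes at most 62.5 mm and 10.7 degrees, less where a joint would pass 70% of its speed; a pose out of reach is approached as far as the arm can. A call with a number of a shift or a turn outside -1 to 1 is refused whole. A call with a gripper value outside its range is refused whole. "gripper" is the opening in per cent of the stroke, from 0 (shut) to 100 (fully open), set as the call begins (left out, the last holds). The fingers move at their own pace and stop on an object; the grip force is fixed at half the most. Time passes only in rows, so rows that do not move let the fingers close, or fill a call up. It gives the time, the measured TCP pose, the force, the opening and the grip force at its end, in the units of the state.
- bot.get_obs(): the state, without advancing time (a new reading comes with each control period).
- bot.capture(name): name is "side" or "top" or "wrist"; returns the picture (400x640x3 uint8, blue, green, red); there is no depth.
- bot.get_calibration(name): a dict with "vfov" (degrees; the focal length in pixels is half the picture's height over the tangent of half this angle, whatever the lens; pixels are square), "cx", "cy" (the principal point, pixels), "k1" (the pictures are not rectified: a ray, as slopes to the right and down, at radius r is drawn at 1 + k1 r^2 times it, then the intrinsics apply), "eye" and "rotation" of the camera in the world. Camera axes: x right, y down, z forward; pixel columns grow to the right and rows downward; lengths in mm; the calibration is good to about 2 mm. A picture is of the moment at which its call begins: read the wrist's pose just before it. get_calibration takes no time and is no camera call; for the wrist camera it gives the pose at the moment of the call.
- bot.close_job(): hands the job in; it is judged then, once.
The state is a dict: "time": time; "joint_positions": joint angles; "dq": joint speeds; "tau": joint torques, N m; "tool_pos": TCP position; "tcp_rot": TCP orientation; "contact_force": force on the tool from outside, world axes, zero at the start; "moment": the same for the moment, N m; "grip_width": finger opening in mm; "finger_force": force on a finger pad.
Only numpy, scipy, OpenCV 4.12 (cv2) and the standard library are available. Lean on these libraries where they do the work, as an engineer would, in place of code of your own. Each camera call takes 0.05 s, during which the arm holds its last target. There are 200 camera calls.

## Working session

There is one attempt and no reset: what is moved stays moved. The work goes in short steps, Python scripts to look and compute and a tool call to move; the robot and the scene stay as the last step left them, time stands still between calls to the robot, and variables do not carry over. Pictures are saved under pics/ and viewed, at most 10 in all, crops included, and the job is handed in when it is done.

Besides the shell and the picture viewer there is one more tool, called by a JSON object that holds its "op" and its "data". jog_arm: Moves the arm, as the interface text tells. Shift numbers are shares of 80 mm and turn numbers shares of 0.1 rad, none past 1 either way. Its arguments: {"type":"object","properties":{"targets":{"type":"array","items":{"type":"object","properties":{"xyz":{"type":"array","items":{"type":"number"}},"spin":{"type":"number"}}}},"gripper":{"type":"number"}},"required":["targets"]}

```bash
ls; mkdir -p pics; python3 - <<'E'
from plant import bot
import cv2
for n in("top","side"):
    c=bot.get_calibration(n);print(n,c)
    cv2.imwrite(f"pics/{n}0.png",bot.capture(n))
print(bot.get_calibration("wrist"))
print(bot.get_obs())
E
```

```text
pics
top {'vfov': 55.223374901125894, 'cx': 321.8582122160847, 'cy': 198.42200447665232, 'k1': -0.05922581518432177, 'eye': array([449.89677706,  58.01294615, 940.05411851]), 'rotation': array([-3.0066305 , -0.02445044, -1.57590643])}
side {'vfov': 47.17022358888056, 'cx': 328.99503813439924, 'cy': 198.83229375835194, 'k1': -0.06911985984785815, 'eye': array([ 456.6015617 , -813.92969224,  665.69093308]), 'rotation': array([-2.17619686,  0.01909362, -0.15261795])}
{'vfov': 65.39024575406533, 'cx': 318.1658223264821, 'cy': 195.5412822281226, 'k1': -0.0027261674065860476, 'eye': array([ 272.01317811, -453.95677058,  384.67791633]), 'rotation': array([ 2.84570005e+00,  1.88776323e-03, -1.17872039e+00])}
{'time': 0.1, 'joint_positions': array([-1.32501577e+00,  3.42655802e-01,  1.52488634e+00, -1.96561290e-05,
        1.27539863e+00, -1.45983581e-01]), 'dq': array([ 1.90320981e-03, -1.66415791e-03, -2.10441605e-03,  2.98778330e-04,
        1.11858266e-03,  7.96503428e-06]), 'tau': array([ 2.01351693e-03, -4.32003593e+01, -2.44694817e+01,  7.19063985e-02,
        5.26500796e-02, -6.09215317e-05]), 'tool_pos': array([ 200.38249709, -484.83573205,  196.52532499]), 'tcp_rot': array([-3.14025614e+00, -1.77507617e-04,  3.91769759e-01]), 'contact_force': array([0.85434792, 0.8853297 , 0.2269659 ]), 'moment': array([-0.00193199,  0.00258371, -0.02191647]), 'finger_force': 0.0, 'grip_width': 91.80695890874263}
```

View pics/top0.png

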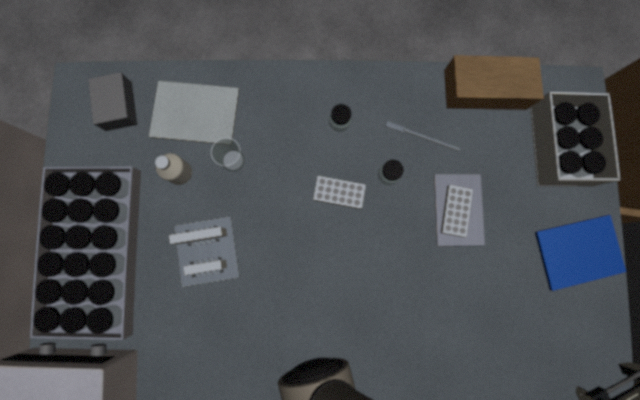

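View pics/side0.png

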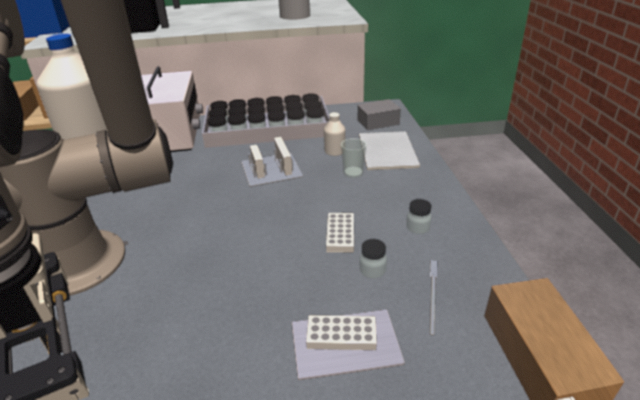

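The top view shows the rack at left (~205,252), with the washed (long) tray at (196,236) and the short one at (203,267). The second tray is at (340,192). The base tray is at (458,210) on the carrier, with jar tops at (341,115) and (392,170). Next I'll enlarge crops of these.

```bash
cat > h.py <<'E'
import numpy as np, cv2
from scipy.spatial.transform import Rotation as R
from plant import bot
def cam(c):
    f=200/np.tan(np.radians(c["vfov"]/2)); return f,R.from_euler("xyz",c["rotation"]).as_matrix(),np.array(c["eye"])
def ray(c,u,v):
    f,M,e=cam(c); d=np.array([(u-c["cx"])/f,(v-c["cy"])/f]); p=d.copy()
    for _ in range(20): p=d/(1+c["k1"]*(p@p))
    return e,M@np.array([*p,1])
def p2w(c,u,v,z):
    e,d=ray(c,u,v); return (e+d*(z-e[2])/d[2])
def proj(c,P):
    f,M,e=cam(c); q=M.T@(np.array(P,float)-e); p=q[:2]/q[2]; p=p*(1+c["k1"]*(p@p)); return p*f+[c["cx"],c["cy"]]
def box(c,img,roi,z,thr):
    x0,y0,x1,y1=roi; g=cv2.cvtColor(img[y0:y1,x0:x1],cv2.COLOR_BGR2GRAY)
    m=(g>thr).astype(np.uint8); m=cv2.morphologyEx(m,cv2.MORPH_CLOSE,np.ones((5,5)))
    cs=max(cv2.findContours(m,0,2)[0],key=cv2.contourArea)
    P=np.array([p2w(c,u+x0,v+y0,z)[:2] for u,v in cs[:,0].astype(float)],np.float32)
    return cv2.minAreaRect(P)
E
python3 - <<'E'
from h import *
c=bot.get_calibration("top"); im=cv2.imread("pics/top0.png")
for n,roi,z in [("second",(300,165,380,220),20),("base",(438,180,478,240),28),("washed",(160,222,235,250),66),("short",(175,255,232,280),66)]:
    for t in (130,150,170): print(n,t,box(c,im,roi,z,t))
a=cv2.resize(im[160:300,150:250],None,fx=4,fy=4,interpolation=2)
b=cv2.resize(im[165:235,290:390],None,fx=4,fy=4,interpolation=2)
d=cv2.resize(im[170:240,410:510],None,fx=4,fy=4,interpolation=2)
cv2.imwrite("pics/crop1.png",np.hstack([a,np.vstack([b,d])]))
# jars etc
for n,u,v,z in [("jarA",341,114,65),("jarB",392,169,65),("beaker",227,152,90),("bottle",165,161,120),("sp1",390,125,2),("sp2",459,149,2)]: print(n,p2w(c,u,v,z))
E
```

```text
second 130 ((591.5711669921875, -7.230979919433594), (118.8462142944336, 58.72368621826172), 79.19881439208984)
second 150 ((591.69580078125, -7.651954650878906), (115.75296020507812, 54.33353805541992), 79.19116973876953)Traceback (most recent call last):
  File "<stdin>", line 4, in <module>
  File "h.py", line 17, in box
    cs=max(cv2.findContours(m,0,2)[0],key=cv2.contourArea)
ValueError: max() iterable argument is empty
```

```bash
python3 - <<'E'
from h import *
c=bot.get_calibration("top"); im=cv2.imread("pics/top0.png")
for n,roi,z in [("second",(300,165,380,220),20),("base",(438,180,478,240),28),("washed",(160,222,235,250),66),("short",(175,255,232,280),66)]:
    for t in (130,140): print(n,t,box(c,im,roi,z,t))
a=cv2.resize(im[160:300,150:250],None,fx=4,fy=4,interpolation=2)
b=cv2.resize(im[165:235,290:390],None,fx=4,fy=4,interpolation=2)
d=cv2.resize(im[170:240,410:510],None,fx=4,fy=4,interpolation=2)
cv2.imwrite("pics/crop1.png",np.hstack([a,np.vstack([b,d])]))
for n,u,v,z in [("jarA",341,114,65),("jarB",392,169,65),("beaker",227,152,90),("bottle",165,161,120),("sp1",390,125,2),("sp2",459,149,2),("rackc",176,223,6),("rackc",231,218,6),("rackc",238,277,6),("rackc",182,286,6)]: print(n,p2w(c,u,v,z).round())
E
```

```text
second 130 ((591.5711669921875, -7.230979919433594), (118.8462142944336, 58.72368621826172), 79.19881439208984)
second 140 ((591.5635986328125, -7.805931091308594), (116.96056365966797, 57.19892501831055), 79.02947998046875)
base 130 ((544.7086181640625, -297.6452331542969), (61.08911895751953, 122.22636413574219), 79.08592987060547)
base 140 ((544.275146484375, -296.91302490234375), (58.459449768066406, 118.42703247070312), 79.11272430419922)
washed 130 ((486.1110534667969, 325.66455078125), (20.285099029541016, 118.84921264648438), 9.412044525146484)
washed 140 ((485.7459411621094, 325.5241394042969), (17.276439666748047, 116.66741180419922), 9.421093940734863)
short 130 ((412.31622314453125, 307.54974365234375), (20.77594757080078, 84.74017333984375), 9.036417961120605)
short 140 ((412.96331787109375, 306.9416198730469), (18.508317947387695, 82.80120849609375), 9.720664978027344)
jarA [772. -11.  65.]
jarB [ 638. -129.   65.]
beaker [672. 252.  90.]
bottle [645. 381. 120.]
sp1 [ 767. -141.    2.]
sp2 [ 705. -318.    2.]
rackc [517. 391.   6.]
rackc [529. 257.   6.]
rackc [387. 237.   6.]
rackc [365. 371.   6.]
```

View pics/crop1.png

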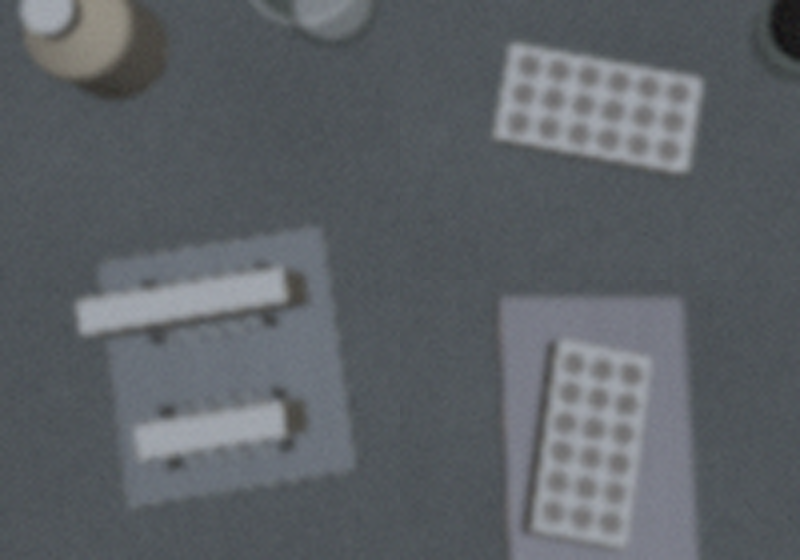

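Sizes check out (119x59, 122x61, 119x20, 85x20). Next I move above the second tray.

{"op": "jog_arm", "data": {"targets": [{"xyz":[0.6,-0.32,0],"spin":0},{"xyz":[0.6,-0.32,0],"spin":0},{"xyz":[0.6,-0.32,0],"spin":0},{"xyz":[0.6,-0.32,0],"spin":0},{"xyz":[0.6,-0.32,0],"spin":0},{"xyz":[0.6,-0.32,0],"spin":0},{"xyz":[0.6,-0.32,0],"spin":0},{"xyz":[0.6,-0.32,0],"spin":0},{"xyz":[0.6,-0.32,0],"spin":0},{"xyz":[0.6,-0.32,0],"spin":0}], "gripper": 100}}

```text
time: 1.35
tool_pos: [547.1, -63.7, 196.8]
tcp_rot: [-3.141, 0.001, 0.392]
contact_force: [0.1, -0.6, 0.1]
grip_width: 91.6
finger_force: 0.0
```

{"op": "jog_arm", "data": {"targets": [{"xyz":[0.4,-0.22,0],"spin":0},{"xyz":[0.4,-0.22,0],"spin":-1},{"xyz":[0,0,0],"spin":-1},{"xyz":[0,0,0],"spin":-1},{"xyz":[0,0,0],"spin":-1},{"xyz":[0,0,0],"spin":-1},{"xyz":[0,0,0],"spin":-1},{"xyz":[0,0,0],"spin":-1},{"xyz":[0,0,0],"spin":-1},{"xyz":[0,0,0],"spin":-1}]}}

```text
time: 2.6
tool_pos: [591.8, -8.3, 196.5]
tcp_rot: [-3.14, 0.0, 1.295]
contact_force: [0.4, -0.1, 1.0]
grip_width: 91.7
finger_force: 0.0
```

```bash
cat >> h.py <<'E'
def plan(x,y,z,yawdeg):
    o=bot.get_obs(); p=o["tool_pos"]; a=o["tcp_rot"][2]; d=np.array([x,y,z])-p
    s=np.array([np.cos(a)*d[0]+np.sin(a)*d[1],np.sin(a)*d[0]-np.cos(a)*d[1],-d[2]])/80
    sp=-((np.radians(yawdeg)-a+np.pi)%(2*np.pi)-np.pi)/.1
    print("t",round(o["time"],2),"tcp",p.round(1),o["tcp_rot"].round(4),"w",round(o["grip_width"],1),"F",o["contact_force"].round(1),"| shift",s.round(3),"spin",round(sp,2))
E
python3 - <<'E'
from h import *
plan(591.6,-7.3,120,79.2)
c=bot.get_calibration("wrist");im=bot.capture("wrist")
cv2.imwrite("pics/w1.png",im)
for P in [(591.6,-7.3,20),(544.5,-297,28)]: print(proj(c,P))
E
```

```text
t 2.6 tcp [591.8  -8.3 196.5] [-3.1405e+00  3.0000e-04  1.2951e+00] w 91.7 F [ 0.4 -0.1  1. ] | shift [ 0.012 -0.005  0.957] spin -0.87
[319.45389169 169.46101518]
[342.41711988 368.93771622]
```

View pics/w1.png

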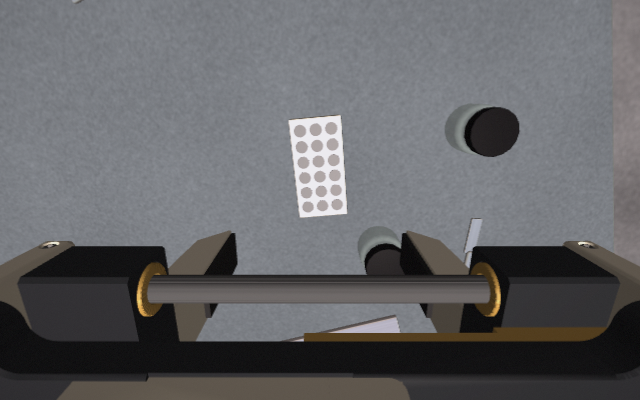

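The wrist view shows the second tray complete, centred at ~(318,166). I'll refine its pose from this picture.

```bash
python3 - <<'E'
from h import *
c=bot.get_calibration("wrist");im=cv2.imread("pics/w1.png")
for t in (150,170,190): print(box(c,im,(270,95,365,228),20,t))
E
```

```text
((590.8397827148438, -6.117584228515625), (119.97476959228516, 60.613975524902344), 79.56708526611328)
((590.9105224609375, -6.017082214355469), (119.5465087890625, 60.35087203979492), 79.562255859375)
((591.2755126953125, -5.90301513671875), (119.01375579833984, 59.35625076293945), 79.5539779663086)
```

{"op": "jog_arm", "data": {"targets": [{"xyz":[0,0,0],"spin":-0.94},{"xyz":[0.025,-0.015,0.5],"spin":0},{"xyz":[0,0,0.5],"spin":0},{"xyz":[0,0,0.5],"spin":0},{"xyz":[0,0,0.5],"spin":0},{"xyz":[0,0,0.2],"spin":0},{"xyz":[0,0,0.1],"spin":0},{"xyz":[0,0,0.1],"spin":0},{"xyz":[0,0,0],"spin":0},{"xyz":[0,0,0],"spin":0}]}}

```text
time: 3.9
tool_pos: [591.9, -6.3, 6.0]
tcp_rot: [3.14, 0.0, 1.386]
contact_force: [0.4, -0.7, 0.1]
grip_width: 91.8
finger_force: 0.0
```

{"op": "jog_arm", "data": {"targets": [{"xyz":[0,0,0],"spin":0},{"xyz":[0,0,0],"spin":0},{"xyz":[0,0,0],"spin":0},{"xyz":[0,0,0],"spin":0},{"xyz":[0,0,0],"spin":0},{"xyz":[0,0,0],"spin":0},{"xyz":[0,0,0],"spin":0},{"xyz":[0,0,0],"spin":0},{"xyz":[0,0,0],"spin":0},{"xyz":[0,0,0],"spin":0}], "gripper": 0}}

```text
time: 5.15
tool_pos: [591.3, -6.2, 5.1]
tcp_rot: [3.142, 0.0, 1.386]
contact_force: [0.8, 0.4, -0.4]
grip_width: 1.0
finger_force: 0.0
```

```bash
python3 - <<'E'
from h import *
print(bot.get_obs())
w=bot.capture("wrist"); s=bot.capture("side"); 
cv2.imwrite("pics/w2.png",np.hstack([cv2.resize(w,(400,250)),cv2.resize(s[180:380,240:560],(400,250))]))
E
```

```text
{'time': 5.15, 'joint_positions': array([-1.39977085e-01,  6.67230781e-01,  1.55715866e+00, -1.58549599e-04,
        9.17155102e-01,  4.50430633e-02]), 'dq': array([ 6.58658686e-04, -5.01251439e-04, -7.41137790e-05,  4.10361929e-04,
       -7.38642118e-04,  1.04696642e-03]), 'tau': array([-1.25597067e-03, -5.35326147e+01, -1.90970010e+01,  6.57623587e-02,
        3.37125314e-02,  1.75012965e-04]), 'tool_pos': array([591.27017404,  -6.19865534,   5.12886098]), 'tcp_rot': array([3.14153893e+00, 1.23579281e-04, 1.38587258e+00]), 'contact_force': array([ 0.75356171,  0.4225961 , -0.36362172]), 'moment': array([-0.00703226, -0.07256776, -0.02171618]), 'finger_force': 0.0, 'grip_width': 0.9749755021647577}
```

View pics/w2.png

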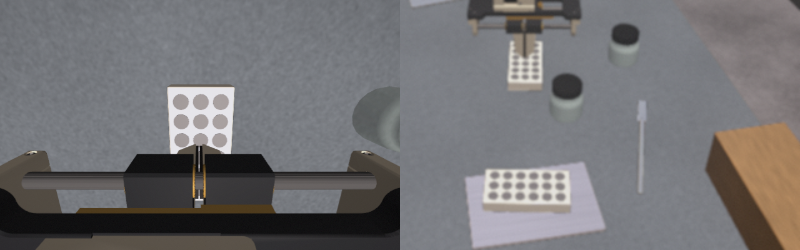

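The fingers closed above the tray's top instead of around it, and the tray is still in place. So the tip is higher than the reported z=5 suggests. I'll measure the real tip height in the side view.

```bash
python3 - <<'E'
from h import *
c=bot.get_calibration("side"); s=bot.capture("side")
for z in (0,5,20,25,30,40): print(z,proj(c,(591.3,-6.2,z)).round(1))
print([proj(c,(591+a*60*.18+b*30*.98, -6+a*60*.98-b*30*.18,20)).round() for a,b in [(1,1),(1,-1),(-1,-1),(-1,1)]])
cv2.imwrite("pics/s3.png",cv2.resize(s[170:270,280:400],(720,600),interpolation=2))
E
```

```text
0 [339.  234.1]
5 [339.  232.5]
20 [339.  227.3]
25 [339.  225.6]
30 [338.9 223.8]
40 [338.9 220.3]
[array([352., 212.]), array([327., 212.]), array([325., 244.]), array([352., 244.])]
```

View pics/s3.png

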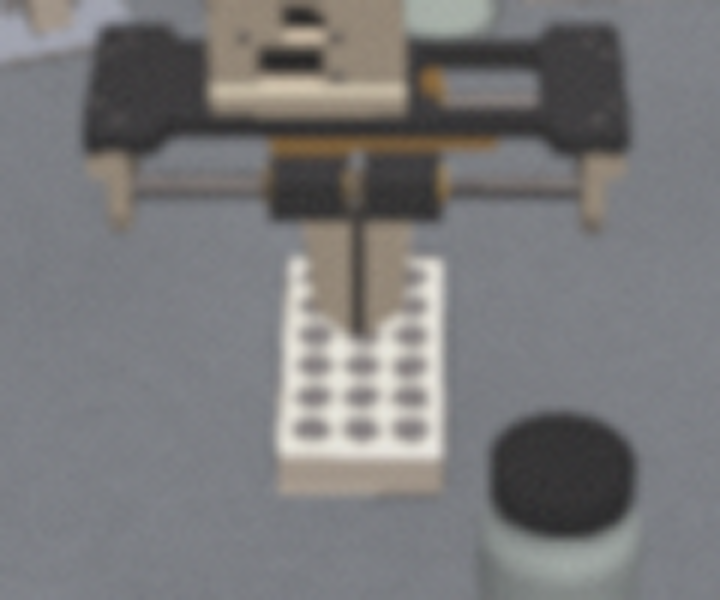

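The tip's edge is at crop (357,335), which is row ~225.8 in the full picture. That puts the real fingertip at z≈25–32, about 20–25 mm above the reported TCP. I'll open, go lower while watching the force, and work relative to the tray from here on.

{"op": "jog_arm", "data": {"targets": [{"xyz":[0,0,0],"spin":0},{"xyz":[0,0,0],"spin":0},{"xyz":[0,0,0],"spin":0},{"xyz":[0,0,0],"spin":0},{"xyz":[0,0,0],"spin":0},{"xyz":[0,0,0],"spin":0},{"xyz":[0,0,0],"spin":0},{"xyz":[0,0,0.07],"spin":0},{"xyz":[0,0,0.07],"spin":0},{"xyz":[0,0,0.06],"spin":0}], "gripper": 100}}

```text
time: 6.55
tool_pos: [591.0, -6.2, -11.5]
tcp_rot: [-3.141, 0.0, 1.386]
contact_force: [0.6, 0.9, 0.4]
grip_width: 90.9
finger_force: 0.0
```

{"op": "jog_arm", "data": {"targets": [{"xyz":[0,0,0],"spin":0},{"xyz":[0,0,0],"spin":0},{"xyz":[0,0,0],"spin":0},{"xyz":[0,0,0],"spin":0},{"xyz":[0,0,0],"spin":0},{"xyz":[0,0,0],"spin":0},{"xyz":[0,0,0],"spin":0},{"xyz":[0,0,0],"spin":0},{"xyz":[0,0,0],"spin":0},{"xyz":[0,0,0],"spin":0}], "gripper": 0}}

```text
time: 7.8
tool_pos: [591.5, -6.2, -10.7]
tcp_rot: [3.141, 0.0, 1.386]
contact_force: [0.8, 0.5, 2.0]
grip_width: 57.7
finger_force: 30.0
```

Gripped (57.7 mm reading, 30 N). I'll lift, and carry it to a point short of the base tray, where the wrist camera can see the base.

{"op": "jog_arm", "data": {"targets": [{"xyz":[0,0,-0.3],"spin":0},{"xyz":[0,0,-0.6],"spin":0},{"xyz":[0,0,-0.7],"spin":0},{"xyz":[-0.52,-0.25,0],"spin":0},{"xyz":[-0.52,-0.25,0],"spin":0},{"xyz":[-0.52,-0.25,0],"spin":0},{"xyz":[-0.52,-0.25,0],"spin":0},{"xyz":[-0.52,-0.25,0],"spin":0},{"xyz":[-0.52,-0.25,0],"spin":0},{"xyz":[-0.52,-0.25,0],"spin":0}]}}

```text
time: 9.05
tool_pos: [398.7, -267.3, 116.7]
tcp_rot: [-3.141, -0.001, 1.386]
contact_force: [0.7, -1.0, -1.8]
grip_width: 57.7
finger_force: 30.0
```

{"op": "jog_arm", "data": {"targets": [{"xyz":[0,0,0],"spin":1},{"xyz":[0,0,0],"spin":1},{"xyz":[0,0,0],"spin":1},{"xyz":[0,0,0],"spin":1},{"xyz":[0,0,0],"spin":1},{"xyz":[0,0,0],"spin":1},{"xyz":[0,0,0],"spin":1},{"xyz":[0,0,0],"spin":1},{"xyz":[0,0,0],"spin":1},{"xyz":[0,0,0],"spin":1}]}}

```text
time: 10.3
tool_pos: [399.6, -266.2, 116.6]
tcp_rot: [-3.14, 0.001, 0.383]
contact_force: [0.3, -0.1, 0.2]
grip_width: 57.7
finger_force: 30.0
```

{"op": "jog_arm", "data": {"targets": [{"xyz":[0,0,0],"spin":1},{"xyz":[0,0,0],"spin":1},{"xyz":[0,0,0],"spin":1},{"xyz":[0,0,0],"spin":1},{"xyz":[0,0,0],"spin":1},{"xyz":[0,0,0],"spin":0.76},{"xyz":[0,0,0],"spin":0},{"xyz":[0,0,0],"spin":0},{"xyz":[0,0,0],"spin":0},{"xyz":[0,0,0],"spin":0}]}}

```text
time: 11.55
tool_pos: [400.1, -266.6, 117.1]
tcp_rot: [3.142, 0.0, -0.19]
contact_force: [0.5, 0.6, -0.9]
grip_width: 57.8
finger_force: 30.0
```

```bash
python3 - <<'E'
from h import *
plan(544.5,-297,120,-10.9)
c=bot.get_calibration("wrist");im=bot.capture("wrist")
print(proj(c,(544.5,-297,28)))
cv2.imwrite("pics/w4.png",im)
E
```

```text
t 11.55 tcp [ 400.1 -266.6  117.1] [ 3.1416  0.     -0.1897] w 57.8 F [ 0.5  0.6 -0.9] | shift [ 1.845  0.032 -0.036] spin 0.01
[322.40306977   7.12965848]
```

View pics/w4.png

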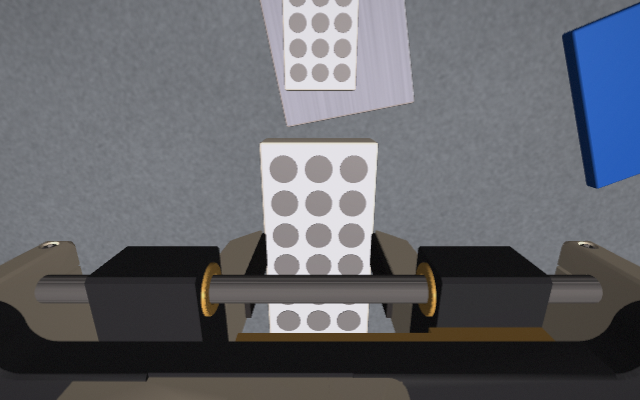

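The wrist view shows the held tray level and aligned with the gripper: top corners (265,142), (377,142), (367,333) and (272,333). The near end of the base tray is at (285,90)–(356,90).

```bash
cat >> h.py <<'E'
def held(c,im,roi,thr=200):
    """fit held tray top face (tool frame: along x, across y, height) assuming level; returns fit using quad corners"""
def edges(im,rows,x0,x1,thr):
    g=cv2.GaussianBlur(cv2.cvtColor(im,cv2.COLOR_BGR2GRAY),(3,3),0).astype(int); L=[];Rr=[]
    for r in rows:
        k=np.where(g[r,x0:x1]>thr)[0]
        if len(k): L.append((x0+k[0],r));Rr.append((x0+k[-1],r))
    return np.array(L,float),np.array(Rr,float)
E
python3 - <<'E'
from h import *
c=bot.get_calibration("wrist");im=cv2.imread("pics/w4.png"); g=cv2.cvtColor(im,cv2.COLOR_BGR2GRAY)
print(g[60,270:370:3]); print(g[80:100,320]); print(g[200,255:275],g[200,365:385],g[130:150,300])
o=bot.get_obs(); a=o["tcp_rot"][2]; ux=np.array([np.cos(a),np.sin(a)]); uy=np.array([np.sin(a),-np.cos(a)])
for thr in (190,205):
    L,Rr=edges(im,range(5,86),262,395,thr)
    ang=[];mid=[]
    for E_ in (L,Rr):
        W=np.array([p2w(c,u,v,28)[:2] for u,v in E_]); vx,vy,x,y=cv2.fitLine(W.astype(np.float32),cv2.DIST_HUBER,0,.01,.01).ravel(); ang.append(np.degrees(np.arctan2(vy,vx)));mid.append((x,y))
    print(thr,ang,mid, "width",abs((np.array(mid[0])-mid[1])@[-np.sin(np.radians(ang[0])),np.cos(np.radians(ang[0]))]))
n=p2w(c,320.5,90,28)[:2]; print("near mid",n)
# held: width vs depth from far corners & near corners for candidate top heights
f,M,e=cam(c)
for z in (110,120,125,130,135,140,145):
    P=[p2w(c,u,v,z)[:2]-o["tool_pos"][:2] for u,v in [(265,142),(377,142),(367,333),(272,333)]]
    print(z,[(round(p@ux,1),round(p@uy,1)) for p in P])
E
```

```text
[119 168 177 180 176 222 225 226 225 225 225 225 225 225 225 226 225 225
 226 226 225 225 226 225 226 226 225 225 225 178 178 176 176 179]
[157 156 223 226 226 226 226 227 226 206  86 177 183 183 182 183 183 182
 182 182]
[120 121 120 122 119 119 111 143 212 222 227 227 227 227 228 223 192 141
 141 142] [171 218 227 227 227 227 227 227 226 199 106 121 121 122 126 127 128 127
 125 122] [121 121 119 119 121 120 118 119  99 101 103 107 169 222 225 228 227 227
 227 227]
190 [np.float32(-10.837408), np.float32(-10.775437)] [(np.float32(527.70746), np.float32(-262.16846)), (np.float32(516.1458), np.float32(-319.55356))] width 58.53547
205 [np.float32(-11.267185), np.float32(-11.017124)] [(np.float32(522.92255), np.float32(-261.75323)), (np.float32(511.64795), np.float32(-317.94952))] width 57.316082
near mid [ 484.10735966 -284.05090706]
110 [(np.float64(52.6), np.float64(-33.8)), (np.float64(52.6), np.float64(35.9)), (np.float64(-91.1), np.float64(36.3)), (np.float64(-91.2), np.float64(-35.6))]
120 [(np.float64(53.9), np.float64(-32.1)), (np.float64(53.9), np.float64(34.1)), (np.float64(-
[... 170 characters left out ...]
.float64(33.5)), (np.float64(-78.2), np.float64(-32.9))]
130 [(np.float64(55.2), np.float64(-30.4)), (np.float64(55.2), np.float64(32.2)), (np.float64(-73.8), np.float64(32.6)), (np.float64(-73.9), np.float64(-32.1))]
135 [(np.float64(55.8), np.float64(-29.5)), (np.float64(55.8), np.float64(31.3)), (np.float64(-69.5), np.float64(31.6)), (np.float64(-69.6), np.float64(-31.2))]
140 [(np.float64(56.4), np.float64(-28.7)), (np.float64(56.4), np.float64(30.3)), (np.float64(-65.2), np.float64(30.7)), (np.float64(-65.3), np.float64(-30.3))]
145 [(np.float64(57.1), np.float64(-27.8)), (np.float64(57.1), np.float64(29.4)), (np.float64(-60.9), np.float64(29.7)), (np.float64(-60.9), np.float64(-29.4))]
```

{"op": "jog_arm", "data": {"targets": [{"xyz":[0.5,0.017,0],"spin":0},{"xyz":[0.6,0,0],"spin":0},{"xyz":[0.5,0,0],"spin":0},{"xyz":[0.225,0,0],"spin":0},{"xyz":[0,0,0.3],"spin":0},{"xyz":[0,0,0.3],"spin":0},{"xyz":[0,0,0.2],"spin":0},{"xyz":[0,0,0.1],"spin":0},{"xyz":[0,0,0],"spin":0},{"xyz":[0,0,0],"spin":0}]}}

```text
time: 12.85
tool_pos: [543.7, -296.0, 46.1]
tcp_rot: [3.141, -0.002, -0.19]
contact_force: [-0.2, 0.0, -0.9]
grip_width: 57.9
finger_force: 30.0
```

```bash
python3 - <<'E'
from h import *
plan(543.2,-295.5,17.5,-10.8)
w=bot.capture("wrist"); s=bot.capture("side"); cv2.imwrite("pics/w5r.png",w); cv2.imwrite("pics/s5r.png",s)
cv2.imwrite("pics/w5.png",np.vstack([cv2.resize(w[90:190,220:420],(600,300),interpolation=2),cv2.resize(s[300:375,270:420],(600,300),interpolation=2)]))
E
```

```text
t 12.85 tcp [ 543.7 -296.    46.1] [ 3.1408e+00 -1.6000e-03 -1.9030e-01] w 57.9 F [-0.2  0.  -0.9] | shift [-0.008 -0.005  0.357] spin -0.02
```

View pics/w5.png

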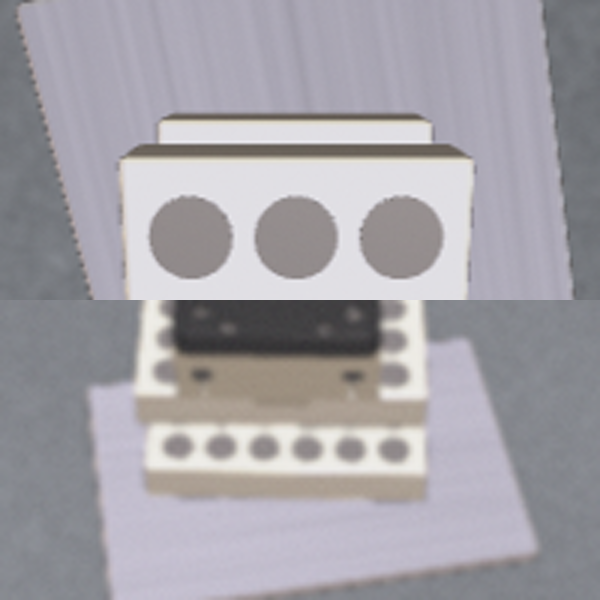

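```bash
python3 - <<'E'
from h import *
from scipy.optimize import brentq
o=bot.get_obs(); c=bot.get_calibration("wrist"); a=o["tcp_rot"][2]; ux=np.array([np.cos(a),np.sin(a)]); uy=np.array([np.sin(a),-np.cos(a)])
print(c["eye"]-o["tool_pos"])
for n,l,r,v in [("heldtop",260.3,377.7,142.3),("heldbot",265.7,374,138.3),("base",273.3,364,130.3)]:
    w=lambda z:np.linalg.norm(p2w(c,l,v,z)-p2w(c,r,v,z))-60
    z=brentq(w,-50,150)
    for zz in ([z] if n!="base" else [z,28]):
        q=[p2w(c,u,v,zz)[:2]-o["tool_pos"][:2] for u in (l,r)]; print(n,round(zz,1),[(round(k@ux,2),round(k@uy,2)) for k in q])
for zz in (69,72,76): 
    q=[p2w(c,u,142.3,zz)[:2]-o["tool_pos"][:2] for u in (260.3,377.7)]; print(zz,[(round(k@ux,2),round(k@uy,2)) for k in q])
E
```

```text
[ 75.86147593 -13.84232833 188.24541526]
heldtop 74.0 [(np.float64(56.87), np.float64(-30.28)), (np.float64(56.88), np.float64(29.72))]
heldbot 59.9 [(np.float64(57.29), np.float64(-29.77)), (np.float64(57.3), np.float64(30.23))]
base 24.6 [(np.float64(58.51), np.float64(-30.37)), (np.float64(58.52), np.float64(29.63))]
base 28 [(np.float64(58.81), np.float64(-29.89)), (np.float64(58.83), np.float64(29.13))]
69 [(np.float64(56.23), np.float64(-31.21)), (np.float64(56.24), np.float64(30.68))]
72 [(np.float64(56.61), np.float64(-30.65)), (np.float64(56.62), np.float64(30.11))]
76 [(np.float64(57.11), np.float64(-29.92)), (np.float64(57.13), np.float64(29.35))]
```

{"op": "jog_arm", "data": {"targets": [{"xyz":[0.02,0,0],"spin":0},{"xyz":[0,0,0.1],"spin":0},{"xyz":[0,0,0.1],"spin":0},{"xyz":[0,0,0.05],"spin":0},{"xyz":[0,0,0.03],"spin":0},{"xyz":[0,0,0.02],"spin":0},{"xyz":[0,0,0.02],"spin":0},{"xyz":[0,0,0],"spin":0},{"xyz":[0,0,0],"spin":0},{"xyz":[0,0,0],"spin":0}]}}

```text
time: 14.2
tool_pos: [544.8, -296.0, 19.7]
tcp_rot: [3.141, -0.0, -0.19]
contact_force: [-0.9, -0.1, -1.1]
grip_width: 57.8
finger_force: 30.0
```

```bash
python3 - <<'E'
from h import *
plan(543.2,-295.5,17.5,-10.8)
c=bot.get_calibration("side")
for l,z,y in [("base",28,(306.75,376.5,414.5-300+300)),("held",76.8,(304,376.75,399.5))]:pass
pb=[p2w(c,270+147/4,300+(460-300)/4,28),p2w(c,270+427/4,300+(460-300)/4,28)]
ph=[p2w(c,270+136/4,300+(398-300)/4,76.8),p2w(c,270+427/4,300+(398-300)/4,76.8)]
print(np.round(pb,1),np.round(ph,1))
E
```

```text
t 14.2 tcp [ 544.8 -296.    19.7] [ 3.1414e+00 -3.0000e-04 -1.9020e-01] w 57.8 F [-0.9 -0.1 -1.1] | shift [-0.021 -0.002  0.027] spin -0.02
[[ 483.2 -311.9   28. ]
 [ 600.4 -331.9   28. ]] [[ 480.2 -318.8   76.8]
 [ 596.6 -338.7   76.8]]
```

{"op": "jog_arm", "data": {"targets": [{"xyz":[0.004,0,0.01],"spin":0},{"xyz":[0,0,0.01],"spin":0},{"xyz":[0,0,0.006],"spin":0},{"xyz":[0,0,0],"spin":0},{"xyz":[0,0,0],"spin":0},{"xyz":[0,0,0],"spin":0},{"xyz":[0,0,0],"spin":0},{"xyz":[0,0,0],"spin":0},{"xyz":[0,0,0],"spin":0},{"xyz":[0,0,0],"spin":0}]}}

```text
time: 15.45
tool_pos: [545.1, -296.0, 17.5]
tcp_rot: [3.142, -0.0, -0.19]
contact_force: [0.7, -0.5, -0.8]
grip_width: 57.9
finger_force: 30.0
```

{"op": "jog_arm", "data": {"targets": [{"xyz":[0,0,0.01],"spin":0},{"xyz":[0,0,0],"spin":0},{"xyz":[0,0,0],"spin":0},{"xyz":[0,0,0],"spin":0},{"xyz":[0,0,0],"spin":0},{"xyz":[0,0,0],"spin":0},{"xyz":[0,0,0],"spin":0},{"xyz":[0,0,0],"spin":0},{"xyz":[0,0,0],"spin":0},{"xyz":[0,0,0],"spin":0}]}}

```text
time: 16.7
tool_pos: [545.2, -296.1, 17.2]
tcp_rot: [3.141, -0.0, -0.19]
contact_force: [-2.1, 1.0, 5.5]
grip_width: 57.7
finger_force: 30.0
```

Contact felt (5.5 N). I'll release and rise.

{"op": "jog_arm", "data": {"targets": [{"xyz":[0,0,0],"spin":0},{"xyz":[0,0,0],"spin":0},{"xyz":[0,0,0],"spin":0},{"xyz":[0,0,0],"spin":0},{"xyz":[0,0,0],"spin":0},{"xyz":[0,0,0],"spin":0},{"xyz":[0,0,-0.2],"spin":0},{"xyz":[0,0,-0.6],"spin":0},{"xyz":[0,0,-0.7],"spin":0},{"xyz":[0,0,-0.7],"spin":0}], "gripper": 100}}

```text
time: 17.95
tool_pos: [545.0, -295.9, 195.7]
tcp_rot: [3.141, -0.001, -0.19]
contact_force: [0.0, 0.5, 0.6]
grip_width: 91.9
finger_force: 0.0
```

```bash
python3 - <<'E'
from h import *
plan(486,325,195,99.4)
c=bot.get_calibration("wrist");im=bot.capture("wrist"); cv2.imwrite("pics/w6.png",im)
s=bot.capture("side"); cv2.imwrite("pics/s6.png",s)
u,v=proj(c,(543.2,-295.5,48)); print(u,v)
for t in (190,205): print(box(c,im,(int(u)-50,int(v)-80,int(u)+50,min(int(v)+70,235)),48,t))
cv2.imwrite("pics/c6.png",np.vstack([cv2.resize(im[60:260,220:420],(400,400)),cv2.resize(s[300:375,270:420],(400,200),interpolation=2)]))
E
```

```text
t 17.95 tcp [ 545.  -295.9  195.7] [ 3.141e+00 -1.200e-03 -1.902e-01] w 91.9 F [0.  0.5 0.6] | shift [-2.191 -7.482  0.009] spin -19.25
318.7258650625998 175.50222560141708
((542.6406860351562, -294.6479187011719), (60.38920974731445, 118.85388946533203), 79.11760711669922)
((543.1759033203125, -295.1787109375), (59.26742935180664, 117.62568664550781), 79.09346008300781)
```

View pics/c6.png

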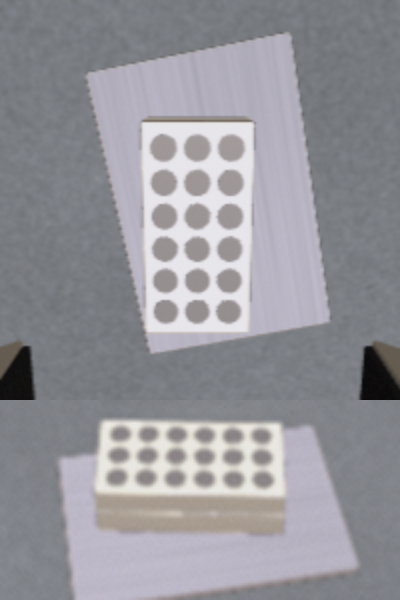

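The second tray sits squarely on the base (both views show flush sides; centre ~(543,-295)). Now to the rack.

{"op": "jog_arm", "data": {"targets": [{"xyz":[-0.2,-0.7,0],"spin":0},{"xyz":[-0.2,-0.7,0],"spin":0},{"xyz":[-0.2,-0.7,0],"spin":0},{"xyz":[-0.2,-0.7,0],"spin":0},{"xyz":[-0.2,-0.7,0],"spin":0},{"xyz":[-0.2,-0.7,0],"spin":0},{"xyz":[-0.2,-0.7,0],"spin":0},{"xyz":[-0.2,-0.7,0],"spin":0},{"xyz":[-0.2,-0.7,0],"spin":0},{"xyz":[-0.2,-0.7,0],"spin":0}]}}

```text
time: 19.3
tool_pos: [493.5, 286.1, 193.5]
tcp_rot: [-3.141, -0.001, -0.19]
contact_force: [0.9, -0.1, 0.0]
grip_width: 91.6
finger_force: 0.0
```

{"op": "jog_arm", "data": {"targets": [{"xyz":[-0.19,-0.48,0],"spin":0},{"xyz":[0,0,0],"spin":-1},{"xyz":[0,0,0],"spin":-1},{"xyz":[0,0,0],"spin":-1},{"xyz":[0,0,0],"spin":-1},{"xyz":[0,0,0],"spin":-1},{"xyz":[0,0,0],"spin":-1},{"xyz":[0,0,0],"spin":-1},{"xyz":[0,0,0],"spin":-1},{"xyz":[0,0,0],"spin":-1}]}}

```text
time: 20.55
tool_pos: [486.1, 324.8, 193.3]
tcp_rot: [3.141, -0.001, 0.713]
contact_force: [-0.8, -0.5, -0.0]
grip_width: 91.8
finger_force: 0.0
```

{"op": "jog_arm", "data": {"targets": [{"xyz":[0,0,0],"spin":-1},{"xyz":[0,0,0],"spin":-1},{"xyz":[0,0,0],"spin":-1},{"xyz":[0,0,0],"spin":-1},{"xyz":[0,0,0],"spin":-1},{"xyz":[0,0,0],"spin":-1},{"xyz":[0,0,0],"spin":-1},{"xyz":[0,0,0],"spin":-1},{"xyz":[0,0,0],"spin":-1},{"xyz":[0,0,0],"spin":-1}], "gripper": 55}}

```text
time: 21.8
tool_pos: [486.1, 324.7, 193.3]
tcp_rot: [3.141, -0.0, 1.713]
contact_force: [-0.2, 0.3, -1.0]
grip_width: 50.4
finger_force: 0.0
```

```bash
python3 - <<'E'
from h import *
plan(486,325,20,99.4)
c=bot.get_calibration("wrist");im=bot.capture("wrist"); cv2.imwrite("pics/w7.png",im)
for P in [(486,325.6,66),(412.6,307.3,66)]:
    u,v=proj(c,P); print(u,v)
u,v=proj(c,(486,325.6,66))
for t in (185,200,215): print(box(c,im,(int(u)-35,int(v)-100,int(u)+35,min(int(v)+90,235)),66,t))
E
```

```text
t 21.8 tcp [486.1 324.7 193.3] [ 3.1408e+00 -1.0000e-04  1.7131e+00] w 50.4 F [-0.2  0.3 -1. ] | shift [ 3.000e-03 -1.000e-03  2.167e+00] spin -0.22
319.3898828495803 180.21852389948899
247.70420670200735 187.33898336668653
((484.4311828613281, 328.25262451171875), (20.266616821289062, 118.44051361083984), 9.396678924560547)
((484.7362060546875, 328.2814636230469), (19.32939910888672, 118.37034606933594), 9.3104887008667)
((484.6263732910156, 327.9180908203125), (19.01116943359375, 117.71272277832031), 9.551133155822754)
```

{"op": "jog_arm", "data": {"targets": [{"xyz":[0,0,0],"spin":-0.22},{"xyz":[0.03,-0.014,0.4],"spin":0},{"xyz":[0,0,0.6],"spin":0},{"xyz":[0,0,0.5],"spin":0},{"xyz":[0,0,0.3],"spin":0},{"xyz":[0,0,0.2],"spin":0},{"xyz":[0,0,0.15],"spin":0},{"xyz":[0,0,0.08],"spin":0},{"xyz":[0,0,0],"spin":0},{"xyz":[0,0,0],"spin":0}]}}

```text
time: 23.1
tool_pos: [485.2, 327.2, 14.9]
tcp_rot: [3.14, -0.0, 1.732]
contact_force: [0.2, 0.0, 0.3]
grip_width: 50.7
finger_force: 0.0
```

{"op": "jog_arm", "data": {"targets": [{"xyz":[0,0,0],"spin":0},{"xyz":[0,0,0],"spin":0},{"xyz":[0,0,0],"spin":0},{"xyz":[0,0,0],"spin":0},{"xyz":[0,0,0],"spin":0},{"xyz":[0,0,0],"spin":0},{"xyz":[0,0,0],"spin":0},{"xyz":[0,0,0],"spin":0},{"xyz":[0,0,0],"spin":0},{"xyz":[0,0,0],"spin":0}], "gripper": 0}}

```text
time: 24.35
tool_pos: [484.8, 327.0, 14.3]
tcp_rot: [3.141, 0.0, 1.732]
contact_force: [0.1, 0.2, 2.9]
grip_width: 19.9
finger_force: 30.0
```

{"op": "jog_arm", "data": {"targets": [{"xyz":[0,0,-0.2],"spin":0},{"xyz":[0,0,-0.6],"spin":0},{"xyz":[0,0,-0.64],"spin":0},{"xyz":[-0.5,-0.12,0],"spin":0},{"xyz":[-0.5,0,0],"spin":0},{"xyz":[-0.5,0,0],"spin":0},{"xyz":[-0.5,0,0],"spin":0},{"xyz":[-0.5,0,0],"spin":0},{"xyz":[-0.5,0,0],"spin":0},{"xyz":[-0.49,0,0],"spin":0}]}}

```text
time: 25.6
tool_pos: [520.1, 48.5, 130.4]
tcp_rot: [3.141, 0.0, 1.732]
contact_force: [0.3, 0.3, -1.3]
grip_width: 19.8
finger_force: 30.0
```

{"op": "jog_arm", "data": {"targets": [{"xyz":[0,0,0],"spin":0},{"xyz":[0,0,0.4],"spin":0},{"xyz":[0,0,0.5],"spin":0},{"xyz":[0,0,0.4],"spin":0},{"xyz":[0,0,0.1],"spin":0},{"xyz":[0,0,0.05],"spin":0},{"xyz":[0,0,0.03],"spin":0},{"xyz":[0,0,0.02],"spin":0},{"xyz":[0,0,0],"spin":0},{"xyz":[0,0,0],"spin":0}]}}

```text
time: 26.85
tool_pos: [520.2, 49.8, 9.7]
tcp_rot: [3.141, 0.0, 1.732]
contact_force: [0.4, -0.4, -0.6]
grip_width: 19.7
finger_force: 30.0
```

{"op": "jog_arm", "data": {"targets": [{"xyz":[0,0,0.01],"spin":0},{"xyz":[0,0,0.01],"spin":0},{"xyz":[0,0,0],"spin":0},{"xyz":[0,0,0],"spin":0},{"xyz":[0,0,0],"spin":0},{"xyz":[0,0,0],"spin":0},{"xyz":[0,0,0],"spin":0},{"xyz":[0,0,0],"spin":0},{"xyz":[0,0,0],"spin":0},{"xyz":[0,0,0],"spin":0}]}}

```text
time: 28.1
tool_pos: [520.1, 49.8, 8.2]
tcp_rot: [3.141, 0.0, 1.732]
contact_force: [-1.6, -0.4, 5.8]
grip_width: 20.0
finger_force: 30.0
```

{"op": "jog_arm", "data": {"targets": [{"xyz":[0,0,0],"spin":0},{"xyz":[0,0,0],"spin":0},{"xyz":[0,0,0],"spin":0},{"xyz":[0,0,0],"spin":0},{"xyz":[0,0,-0.07],"spin":0},{"xyz":[0,0,-0.08],"spin":0},{"xyz":[0,-0.05,0],"spin":0},{"xyz":[0,-0.05,0],"spin":0},{"xyz":[0,-0.04,0],"spin":0},{"xyz":[0,0,0],"spin":0}], "gripper": 49}}

```text
time: 29.35
tool_pos: [508.5, 48.0, 19.7]
tcp_rot: [-3.141, 0.0, 1.732]
contact_force: [-0.6, 0.4, 1.0]
grip_width: 44.8
finger_force: 0.0
```

{"op": "jog_arm", "data": {"targets": [{"xyz":[0,-0.05,0],"spin":0},{"xyz":[0,-0.05,0],"spin":0},{"xyz":[0,-0.05,0],"spin":0},{"xyz":[0,-0.05,0],"spin":0},{"xyz":[0,0,0],"spin":0},{"xyz":[0,0,0],"spin":0},{"xyz":[0,0,0],"spin":0},{"xyz":[0,0,0],"spin":0},{"xyz":[0,0,0],"spin":0},{"xyz":[0,0,0],"spin":0}]}}

```text
time: 30.6
tool_pos: [493.1, 45.5, 19.8]
tcp_rot: [-3.142, 0.0, 1.732]
contact_force: [0.3, -1.8, -0.1]
grip_width: 44.7
finger_force: 0.0
```

```bash
python3 - <<'E'
from h import *
plan(480,50,120,99.2)
s=bot.capture("side"); w=bot.capture("wrist")
c=bot.get_calibration("side"); print(proj(c,(510,50,30)))
u,v=map(int,proj(c,(510,50,30)))
cv2.imwrite("pics/c8.png",np.hstack([cv2.resize(s[v-60:v+50,u-70:u+70],(400,314),interpolation=2),cv2.resize(w,(400,314))]))
E
```

```text
t 30.6 tcp [493.1  45.5  19.8] [-3.1416e+00  1.0000e-04  1.7318e+00] w 44.7 F [ 0.3 -1.8 -0.1] | shift [ 0.082 -0.153 -1.253] spin 0.0
[300.60757642 213.06226157]
```

View pics/c8.png

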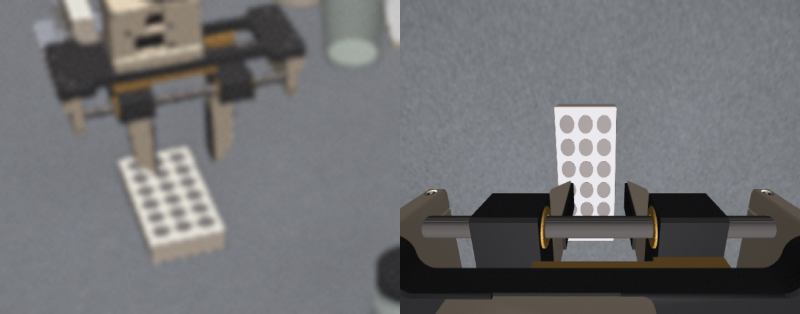

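The washed tray now lies flat, wells up (side view crop ~(170,205); the wrist view shows all its wells). I'll rise, open and measure it.

{"op": "jog_arm", "data": {"targets": [{"xyz":[0,0,-0.2],"spin":0},{"xyz":[0,0,-0.6],"spin":0},{"xyz":[0,0,-0.7],"spin":0},{"xyz":[0,0,-0.7],"spin":0},{"xyz":[0,0,0],"spin":0},{"xyz":[0,0,0],"spin":0},{"xyz":[0,0,0],"spin":0},{"xyz":[0,0,0],"spin":0},{"xyz":[0,0,0],"spin":0},{"xyz":[0,0,0],"spin":0}], "gripper": 100}}

```text
time: 31.95
tool_pos: [493.1, 45.5, 195.5]
tcp_rot: [-3.141, -0.0, 1.732]
contact_force: [-0.4, 0.1, 0.9]
grip_width: 91.8
finger_force: 0.0
```

```bash
python3 - <<'E'
from h import *
plan(483,50,-10.7,99.2)
c=bot.get_calibration("wrist");im=bot.capture("wrist"); cv2.imwrite("pics/w9.png",im)
u,v=proj(c,(483,48,20)); print(u,v)
for t in (150,170,190):
    for dz in (0,): print(box(c,im,(int(u)-70,int(v)-85,int(u)+70,236),20,t))
E
```

```text
t 31.95 tcp [493.1  45.5 195.5] [-3.1411e+00 -1.0000e-04  1.7318e+00] w 91.8 F [-0.4  0.1  0.9] | shift [ 0.076 -0.115  2.578] spin 0.0
311.3812904510575 167.65047721423696
((478.45458984375, 44.03483200073242), (60.61865997314453, 118.80720520019531), 9.250814437866211)
((478.5517578125, 44.04505920410156), (60.18267059326172, 118.87141418457031), 9.174260139465332)
((478.8485412597656, 44.100120544433594), (59.237247467041016, 118.82563018798828), 9.272438049316406)
```

{"op": "jog_arm", "data": {"targets": [{"xyz":[0.01,-0.183,0],"spin":0},{"xyz":[0,0,0.5],"spin":0},{"xyz":[0,0,0.6],"spin":0},{"xyz":[0,0,0.6],"spin":0},{"xyz":[0,0,0.5],"spin":0},{"xyz":[0,0,0.2],"spin":0},{"xyz":[0,0,0.1],"spin":0},{"xyz":[0,0,0.08],"spin":0},{"xyz":[0,0,0],"spin":0},{"xyz":[0,0,0],"spin":0}]}}

```text
time: 33.25
tool_pos: [479.1, 43.9, -9.9]
tcp_rot: [3.14, 0.0, 1.732]
contact_force: [0.1, 0.1, -0.1]
grip_width: 91.9
finger_force: 0.0
```

{"op": "jog_arm", "data": {"targets": [{"xyz":[0,0,0],"spin":0},{"xyz":[0,0,0],"spin":0},{"xyz":[0,0,0],"spin":0},{"xyz":[0,0,0],"spin":0},{"xyz":[0,0,0],"spin":0},{"xyz":[0,0,0],"spin":0},{"xyz":[0,0,0],"spin":0},{"xyz":[0,0,0],"spin":0},{"xyz":[0,0,0],"spin":0},{"xyz":[0,0,0],"spin":0}], "gripper": 0}}

```text
time: 34.5
tool_pos: [477.1, 43.5, -8.9]
tcp_rot: [-3.14, 0.0, 1.732]
contact_force: [-11.4, -3.2, 24.7]
grip_width: 50.5
finger_force: 30.3
```

The fingers only caught the tray's top edge, wedging at 50.5 mm with 25 N up. So the true tip is about 27 mm above the reported TCP. I'll reopen and go 11 mm deeper in small steps, watching the force.

{"op": "jog_arm", "data": {"targets": [{"xyz":[0,0,0],"spin":0},{"xyz":[0,0,0],"spin":0},{"xyz":[0,0,0],"spin":0},{"xyz":[0,0,0],"spin":0},{"xyz":[0,0,0],"spin":0},{"xyz":[0,0,0],"spin":0},{"xyz":[0,0,0],"spin":0},{"xyz":[0,0,0],"spin":0},{"xyz":[0,0,0],"spin":0},{"xyz":[0,0,0],"spin":0}], "gripper": 100}}

```text
time: 35.75
tool_pos: [478.5, 43.9, -10.6]
tcp_rot: [3.142, 0.0, 1.732]
contact_force: [0.6, 0.1, -0.9]
grip_width: 92.1
finger_force: 0.0
```

```bash
python3 - <<'E'
from h import *
plan(478.5,44,-21,99.2)
# tray in the top view (arm may hide part) and side-view blob
c=bot.get_calibration("wrist");im=bot.capture("wrist"); cv2.imwrite("pics/w10.png",im)
u,v=proj(c,(478.5-.16*40,44+.987*40,20)); print(u,v)
o=bot.get_obs();a=o["tcp_rot"][2]; ux=np.array([np.cos(a),np.sin(a)]); uy=np.array([np.sin(a),-np.cos(a)])
for t in (150,190):
    L,Rr=edges(im,range(150,225,5),230,410,t)
    for r,l,q in zip(range(150,225,5),L,Rr): print(r,l[0],q[0],[round(float((p2w(c,k[0],k[1],20)[:2]-o["tool_pos"][:2])@uy),1) for k in (l,q)])
E
```

```text
t 35.75 tcp [478.5  43.9 -10.6] [3.1416e+00 1.0000e-04 1.7318e+00] w 92.1 F [ 0.6  0.1 -0.9] | shift [ 0.001 -0.     0.13 ] spin 0.0
320.75167031826135 181.12788067299599
150 259.0 376.0 [-31.3, 27.9]
155 259.0 376.0 [-31.5, 28.0]
160 259.0 376.0 [-31.6, 28.2]
165 260.0 375.0 [-31.2, 27.8]
170 260.0 375.0 [-31.4, 27.9]
175 260.0 375.0 [-31.5, 28.1]
180 260.0 374.0 [-31.7, 27.7]
185 261.0 374.0 [-31.3, 27.8]
190 261.0 374.0 [-31.4, 28.0]
195 261.0 374.0 [-31.6, 28.1]
200 261.0 373.0 [-31.7, 27.7]
205 262.0 373.0 [-31.3, 27.9]
210 262.0 373.0 [-31.5, 28.0]
215 262.0 373.0 [-31.6, 28.2]
220 263.0 372.0 [-31.3, 27.8]
150 260.0 375.0 [-30.8, 27.4]
155 260.0 375.0 [-31.0, 27.5]
160 260.0 375.0 [-31.1, 27.7]
165 261.0 374.0 [-30.7, 27.3]
170 261.0 374.0 [-30.9, 27.4]
175 261.0 374.0 [-31.0, 27.6]
180 261.0 373.0 [-31.1, 27.2]
185 262.0 373.0 [-30.8, 27.3]
190 262.0 373.0 [-30.9, 27.5]
195 262.0 373.0 [-31.1, 27.6]
200 263.0 372.0 [-30.7, 27.2]
205 263.0 372.0 [-30.8, 27.4]
210 263.0 372.0 [-31.0, 27.5]
215 263.0 372.0 [-31.1, 27.6]
220 264.0 371.0 [-30.7, 27.2]
```

{"op": "jog_arm", "data": {"targets": [{"xyz":[0,-0.02,0.02],"spin":0},{"xyz":[0,0,0.03],"spin":0},{"xyz":[0,0,0.03],"spin":0},{"xyz":[0,0,0.02],"spin":0},{"xyz":[0,0,0.015],"spin":0},{"xyz":[0,0,0.01],"spin":0},{"xyz":[0,0,0],"spin":0},{"xyz":[0,0,0],"spin":0},{"xyz":[0,0,0],"spin":0},{"xyz":[0,0,0],"spin":0}]}}

```text
time: 37.05
tool_pos: [477.0, 43.6, -20.5]
tcp_rot: [3.141, 0.0, 1.732]
contact_force: [-1.0, 0.5, -0.3]
grip_width: 92.0
finger_force: 0.0
```

{"op": "jog_arm", "data": {"targets": [{"xyz":[0,0,0],"spin":0},{"xyz":[0,0,0],"spin":0},{"xyz":[0,0,0],"spin":0},{"xyz":[0,0,0],"spin":0},{"xyz":[0,0,0],"spin":0},{"xyz":[0,0,0],"spin":0},{"xyz":[0,0,0],"spin":0},{"xyz":[0,0,0],"spin":0},{"xyz":[0,0,0],"spin":0},{"xyz":[0,0,0],"spin":0}], "gripper": 0}}

```text
time: 38.3
tool_pos: [477.0, 43.6, -20.6]
tcp_rot: [3.142, 0.0, 1.732]
contact_force: [0.3, -1.1, -0.6]
grip_width: 59.7
finger_force: 30.0
```

Clean grip (59.7 mm, no residual force). I'll lift and carry it to the pile.

{"op": "jog_arm", "data": {"targets": [{"xyz":[0,0,-0.3],"spin":0},{"xyz":[0,0,-0.6],"spin":0},{"xyz":[0,0,-0.74],"spin":0},{"xyz":[-0.62,0.02,0],"spin":0},{"xyz":[-0.62,0.02,0],"spin":0},{"xyz":[-0.62,0.02,0],"spin":0},{"xyz":[-0.62,0.02,0],"spin":0},{"xyz":[-0.62,0.02,0],"spin":0},{"xyz":[-0.62,0.03,0],"spin":0},{"xyz":[-0.61,0.03,0],"spin":0}]}}

```text
time: 39.55
tool_pos: [544.9, -297.7, 110.3]
tcp_rot: [-3.141, -0.001, 1.732]
contact_force: [1.5, 0.3, -0.8]
grip_width: 59.6
finger_force: 30.0
```

{"op": "jog_arm", "data": {"targets": [{"xyz":[0,0,0],"spin":1},{"xyz":[0,0,0],"spin":1},{"xyz":[0,0,0],"spin":1},{"xyz":[0,0,0],"spin":1},{"xyz":[0,0,0],"spin":1},{"xyz":[0,0,0],"spin":1},{"xyz":[0,0,0],"spin":1},{"xyz":[0,0,0],"spin":1},{"xyz":[0,0,0],"spin":1},{"xyz":[0,0,0],"spin":1}]}}

```text
time: 40.8
tool_pos: [544.7, -295.9, 110.2]
tcp_rot: [-3.14, 0.0, 0.729]
contact_force: [0.2, -0.2, -0.1]
grip_width: 59.4
finger_force: 30.0
```

{"op": "jog_arm", "data": {"targets": [{"xyz":[0,0,0],"spin":1},{"xyz":[0,0,0],"spin":1},{"xyz":[0,0,0],"spin":1},{"xyz":[0,0,0],"spin":1},{"xyz":[0,0,0],"spin":1},{"xyz":[0,0,0],"spin":1},{"xyz":[0,0,0],"spin":1},{"xyz":[0,0,0],"spin":1},{"xyz":[0,0,0],"spin":1},{"xyz":[0,0,0],"spin":0.22}]}}

```text
time: 42.05
tool_pos: [544.8, -296.0, 110.3]
tcp_rot: [-3.141, 0.001, -0.19]
contact_force: [-0.0, 0.4, -0.6]
grip_width: 59.5
finger_force: 30.0
```

```bash
python3 - <<'E'
from h import *
plan(545,-296,52,-10.9)
E
```

```text
t 42.05 tcp [ 544.8 -296.   110.3] [-3.1413e+00  9.0000e-04 -1.9040e-01] w 59.5 F [-0.   0.4 -0.6] | shift [ 0.002 -0.     0.728] spin -0.0
```

Lower to a gap of ~25 mm, then find both far edges in the wrist picture by code.

{"op": "jog_arm", "data": {"targets": [{"xyz":[0,0,0.2],"spin":0},{"xyz":[0,0,0.3],"spin":0},{"xyz":[0,0,0.15],"spin":0},{"xyz":[0,0,0.08],"spin":0},{"xyz":[0,0,0],"spin":0},{"xyz":[0,0,0],"spin":0},{"xyz":[0,0,0],"spin":0},{"xyz":[0,0,0],"spin":0},{"xyz":[0,0,0],"spin":0},{"xyz":[0,0,0],"spin":0}]}}

```text
time: 43.3
tool_pos: [545.1, -296.2, 52.3]
tcp_rot: [3.141, -0.0, -0.19]
contact_force: [-0.6, -0.5, -0.9]
grip_width: 59.4
finger_force: 30.0
```

```bash
python3 - <<'E'
from h import *
o=bot.get_obs(); c=bot.get_calibration("wrist"); im=bot.capture("wrist"); cv2.imwrite("pics/w11.png",im); print(o["tool_pos"])
g=cv2.cvtColor(im,cv2.COLOR_BGR2GRAY)
print("cols",*[(u,g[112:160:1,u].tolist()) for u in (290,320,345)],sep="\n")
for r in range(118,152,2):
    k=np.where(g[r,230:410]>205)[0]; print(r,len(k),(230+k[0],230+k[-1]) if len(k) else "")
E
```

```text
[ 545.14147925 -296.22209071   52.30814365]
cols
(290, [169, 169, 169, 168, 169, 169, 171, 169, 171, 172, 173, 172, 174, 173, 173, 174, 173, 103, 102, 138, 128, 100, 92, 197, 220, 223, 223, 224, 223, 164, 100, 100, 103, 103, 163, 218, 222, 223, 223, 224, 224, 224, 224, 223, 223, 223, 224, 224])
(320, [160, 161, 161, 161, 161, 161, 162, 162, 163, 164, 165, 166, 167, 167, 168, 168, 167, 102, 99, 133, 128, 100, 91, 196, 220, 223, 224, 223, 224, 164, 100, 99, 99, 102, 162, 218, 222, 224, 223, 224, 223, 223, 224, 224, 223, 223, 224, 224])
(345, [166, 166, 167, 166, 166, 167, 166, 168, 169, 168, 169, 168, 168, 168, 169, 169, 168, 102, 98, 127, 128, 101, 101, 194, 220, 223, 223, 223, 223, 164, 101, 99, 100, 102, 163, 218, 221, 223, 223, 224, 223, 224, 224, 223, 223, 224, 224, 224])
118 0 
120 0 
122 0 
124 0 
126 0 
128 0 
130 0 
132 0 
134 0 
136 95 (np.int64(271), np.int64(365))
138 96 (np.int64(270), np.int64(365))
140 95 (np.int64(271), np.int64(365))
142 0 
144 0 
146 0 
148 124 (np.int64(257), np.int64(380))
150 124 (np.int64(257), np.int64(380))
```

```bash
python3 - <<'E'
from h import *
o=bot.get_obs(); c=bot.get_calibration("wrist"); a=o["tcp_rot"][2]; ux=np.array([np.cos(a),np.sin(a)]); uy=np.array([np.sin(a),-np.cos(a)])
for n,z,l,r,v in [("held",92.9,256.6,380.4,146.0),("second",48,270.4,365.6,134.9),("base",28,275,363,131),("base2",28,275,363,130.5)]:
    q=[p2w(c,u,v,z)[:2]-o["tool_pos"][:2] for u in (l,r)]; print(n,[(round(k@ux,2),round(k@uy,2)) for k in q])
im=cv2.imread("pics/w11.png");print(im[131,262:380,1].tolist())
E
```

```text
held [(np.float64(56.82), np.float64(-29.74)), (np.float64(56.84), np.float64(28.71))]
second [(np.float64(57.3), np.float64(-29.81)), (np.float64(57.32), np.float64(28.22))]
base [(np.float64(57.79), np.float64(-29.64)), (np.float64(57.81), np.float64(29.36))]
base2 [(np.float64(58.12), np.float64(-29.63)), (np.float64(58.14), np.float64(29.35))]
[168, 167, 170, 170, 168, 168, 170, 172, 172, 172, 168, 167, 155, 130, 143, 140, 139, 139, 139, 138, 138, 138, 138, 139, 138, 137, 137, 137, 137, 138, 137, 137, 137, 137, 137, 137, 136, 136, 136, 135, 136, 135, 135, 135, 135, 134, 134, 134, 134, 134, 134, 134, 134, 134, 133, 133, 133, 132, 132, 132, 132, 132, 132, 131, 131, 131, 131, 131, 130, 131, 130, 130, 130, 130, 130, 129, 129, 129, 128, 129, 128, 128, 127, 126, 127, 126, 126, 127, 126, 126, 126, 126, 125, 125, 126, 125, 125, 124, 125, 127, 143, 163, 164, 165, 166, 167, 168, 169, 164, 165, 166, 166, 167, 166, 167, 169, 170, 169]
```

All edges agree within a millimetre. I'll nudge +0.6 mm and lower.

{"op": "jog_arm", "data": {"targets": [{"xyz":[0.008,0,0.1],"spin":0},{"xyz":[0,0,0.1],"spin":0},{"xyz":[0,0,0.05],"spin":0},{"xyz":[0,0,0.03],"spin":0},{"xyz":[0,0,0.015],"spin":0},{"xyz":[0,0,0.01],"spin":0},{"xyz":[0,0,0],"spin":0},{"xyz":[0,0,0],"spin":0},{"xyz":[0,0,0],"spin":0},{"xyz":[0,0,0],"spin":0}]}}

```text
time: 44.6
tool_pos: [545.8, -296.4, 27.9]
tcp_rot: [3.141, -0.0, -0.19]
contact_force: [-0.3, -0.1, 0.2]
grip_width: 59.7
finger_force: 30.0
```

{"op": "jog_arm", "data": {"targets": [{"xyz":[0,0,0.008],"spin":0},{"xyz":[0,0,0],"spin":0},{"xyz":[0,0,0.006],"spin":0},{"xyz":[0,0,0],"spin":0},{"xyz":[0,0,0],"spin":0},{"xyz":[0,0,0],"spin":0},{"xyz":[0,0,0],"spin":0},{"xyz":[0,0,0],"spin":0},{"xyz":[0,0,0],"spin":0},{"xyz":[0,0,0],"spin":0}]}}

```text
time: 45.85
tool_pos: [545.8, -296.4, 27.5]
tcp_rot: [3.141, -0.0, -0.19]
contact_force: [-2.0, 0.6, 5.4]
grip_width: 59.8
finger_force: 30.0
```

Contact. Release and rise.

{"op": "jog_arm", "data": {"targets": [{"xyz":[0,0,0],"spin":0},{"xyz":[0,0,0],"spin":0},{"xyz":[0,0,0],"spin":0},{"xyz":[0,0,0],"spin":0},{"xyz":[0,0,0],"spin":0},{"xyz":[0,0,0],"spin":0},{"xyz":[0,0,-0.2],"spin":0},{"xyz":[0,0,-0.6],"spin":0},{"xyz":[0,0,-0.7],"spin":0},{"xyz":[0,0,-0.7],"spin":0}], "gripper": 100}}

```text
time: 47.1
tool_pos: [545.6, -296.2, 205.8]
tcp_rot: [3.141, -0.001, -0.19]
contact_force: [0.6, -0.9, -0.1]
grip_width: 91.6
finger_force: 0.0
```

```bash
python3 - <<'E'
from h import *
plan(545,-296,200,-10.9)
c=bot.get_calibration("wrist");im=bot.capture("wrist"); cv2.imwrite("pics/w12.png",im)
s=bot.capture("side"); cv2.imwrite("pics/s12.png",s)
u,v=proj(c,(543.2,-295.5,68)); 
for t in (190,205): print(box(c,im,(int(u)-55,int(v)-85,int(u)+55,min(int(v)+75,240)),68,t))
g=cv2.cvtColor(im,cv2.COLOR_BGR2GRAY)
for col in (300,318,340): print(g[100:135,col].tolist())
# compare with the picture after the second tray, at its height
im6=cv2.imread("pics/w6.png"); 
cs=bot.get_calibration("side"); gs=cv2.cvtColor(s,cv2.COLOR_BGR2GRAY)
for P in [(543+a*60*.982+b*30*.188, -295+a*60*-.188+b*30*.982) for a,b in((-1,-1),(1,-1))]:
    print([proj(cs,(*P,z)).round(1) for z in (8,28,48,68)])
for r in range(322,362,3): 
    d=np.diff(cv2.GaussianBlur(gs,(3,3),0)[r].astype(int)); seg=d[285:400]; print(r,285+int(seg[:50].argmax()),285+60+int(seg[60:].argmin()))
E
```

```text
t 47.1 tcp [ 545.6 -296.2  205.8] [ 3.141e+00 -1.200e-03 -1.902e-01] w 91.6 F [ 0.6 -0.9 -0.1] | shift [-0.008 -0.001  0.073] spin 0.0
((543.3240966796875, -295.0474853515625), (60.3617057800293, 118.01041412353516), 79.11972045898438)
((543.2498779296875, -295.4399108886719), (59.258018493652344, 118.00813293457031), 79.11517333984375)
[177, 178, 178, 177, 177, 179, 180, 180, 181, 181, 181, 182, 180, 181, 182, 182, 182, 183, 143, 120, 105, 90, 225, 230, 230, 230, 230, 230, 199, 156, 154, 154, 154, 154, 154]
[170, 168, 169, 170, 170, 171, 173, 173, 174, 175, 174, 175, 177, 177, 179, 178, 179, 180, 143, 116, 104, 89, 225, 231, 230, 230, 231, 230, 200, 158, 157, 156, 156, 155, 155]
[176, 177, 176, 177, 178, 178, 178, 179, 179, 179, 179, 180, 179, 179, 178, 178, 177, 177, 159, 114, 104, 86, 225, 230, 231, 231, 230, 231, 231, 223, 174, 158, 156, 157, 156]
[array([304.7, 348.3]), array([304.1, 341. ]), array([303.5, 333.4]), array([302.8, 325.5])]
[array([374.4, 349.5]), array([374.9, 342.2]), array([375.4, 334.5]), array([375.9, 326.7])]
322 316 353
325 291 376
328 292 392
331 292 393
334 292 394
337 293 395
340 293 396
343 293 397
346 294 398
349 294 399
352 294 399
355 295 399
358 295 347
361 295 347
```

```bash
python3 - <<'E'
from h import *
c=bot.get_calibration("top"); im=bot.capture("top")
print(box(c,im,(175,255,232,280),66,130))
print(bot.close_job())
E
```

```text
((412.40435791015625, 307.6831970214844), (20.992019653320312, 85.0389175415039), 9.39033317565918)
the job is handed in; nothing more can be done
None
```

The three long trays are stacked squarely on the carrier plate, second tray then washed tray on top with wells up, layers aligned to about 1 mm by camera; the short tray measures unmoved, and I handed the job in at about 47 s.

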